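# Push the power brick out of the charging box through its sliding sash

### The job

Raise the sash at the end of the wooden charging box by its handle. Pick up the wooden dowel from its rest, put it in at the box's open end and push the power brick lodged inside right out under the raised sash, so that it lies flat on the landing beyond, clear of the sash. Lower the sash fully shut and lay the dowel back in its rest, leaving the other things on the desk alone.

Things in the scene. Friction and masses are not known exactly. Their poses are not given: they have to be found in the camera images.
- charging_box: wooden box fixed to the desk: a tunnel along its y axis. Origin on the desk below the tunnel's middle, z up. Base plate 15 mm thick (its top is the floor), 112 mm wide (x), y -50 to +162 mm. Tunnel y -45 to +45 mm, inside 84 mm wide, 45 mm high; roof's top 66 mm above the desk. Sash at the +y end: outer face y +57 mm, posts at x 46 to 56 mm either side, 110 mm high
- box_mouth (a point): middle of the tunnel's always open end, at y -45 mm in the box's frame, 19 mm above the tunnel floor (34 mm above the desk). Its y axis points into the tunnel, along the box's y: the dowel goes in here that way
- landing (a point): middle of the open landing behind the sash, on the floor: box y +110 mm, 15 mm above the desk. The landing reaches from the sash to y +156 mm, with 6 mm high rails at its sides and a 6 mm high lip at its end
- sash (a joint): height of the sash above shut, in m: 0 fully shut (lower edge on the tunnel floor), 0.06 fully raised. Metal panel 92 x 7 x 70 mm that slides straight up and down and stays by friction wherever it is left; raising it takes about 9 N, lowering it about 4 N. It may start up to 12 mm raised
- sash_handle (a point): middle of the grip bar of the sash's dark bow handle: round bar 12 mm thick, 60 mm long along the box's x, on an upright at each end, its axis 28 mm above the panel's upper edge with free space under it; pinch it from above across its thickness, between the uprights. 113 mm above the desk when the sash is shut; rises with the sash. z up
- power_brick: white power brick, 74 x 74 x 27 mm, about 0.26 kg; origin at the middle of its underside, z up. It starts on the tunnel floor behind the shut sash, hidden by the roof; its middle is within 8 mm of the tunnel's middle
- dowel: loose plain wooden dowel, 16 mm thick, 200 mm long, 0.05 kg; origin at its centre, y axis along it, both ends alike. It starts in the rest, its axis 38 mm above the desk
- dowel_rest: wooden rest fixed to the desk: base plate 62 mm wide (x), 176 mm long (y), 8 mm thick, with two V-shaped saddles 10 mm thick at y -76 and +76 mm, about 45 mm wide and 45 mm high; the dowel lies in them along the rest's y axis, its axis 38 mm above the desk. Origin on the desk under the middle, z up

How it is judged:
By the outcome, as a careful person would: the job done as asked, in the order asked, and still so for the second after the job is handed in, with the robot touching nothing.
It also fails if it takes over 72 s, if anything falls off the work surface, if the arm or the gripper's body presses on something with over 40 N, if the wrist force passes 120 N, or if a joint passes its speed limit or range.

### The arm

A 6-joint arm with a two-finger parallel gripper is mounted at the origin on a cart in front of the work surface, level with it; the furniture and walls round the work are solid. World frame = base frame: x ahead of the robot, y to its left, z up, the work surface at z = 0. Lengths are in mm, angles in rad, forces in N, time in s.
With the tool pointing down it reaches from about 275 to 1000 mm from the base axis. Payload 8.4 kg.
Tool frame: the origin (TCP) lies midway between the tips of the shut fingers; the grasp point (between the pads) lies 19 mm behind it; z points along the fingers, y is the direction in which the jaws open and shut (so a half turn about z gives the same grasp; the last joint's range is limited). The gripper opens to 85 mm and grips with 20 to 120 N. Pads are 22 mm wide; open, the fingers measure 114 mm over their backs; the gripper's body (76 mm by 85 mm) begins 54 mm behind the grasp point. The pads swing forward as they close: fully open they stand 13 mm farther back than shut.
Start: joints at [-1.352, 0.353, 1.633, -0, 1.155, -0.002], TCP at [136.88, -609.829, 231.281] pointing down, gripper open.
Joint ranges: [-2.63, 2.63], [-0.92, 2.1], [0.06, 2.66], [-1.3, 4.44], [0, 2.69], [-3.02, 3.02]. Speed limits (rad/s): [2.22, 2.22, 2.79, 3.14, 3.14, 3.14].

### API

Orientations are given as [roll, pitch, yaw] about the fixed x, y, z axes, in that order (R = Rz(yaw) Ry(pitch) Rx(roll)).
In Python, from rig import r gives the robot as it stands.
- The arm moves only by the tool play_rows, never from a script. Its argument "moves" is a list of rows, each a list of 3 entries, a list of its own where there are three numbers: the turn, a rotation vector about the tool's x, y, z in degrees, then the shift along the tool's x, y, z in mm, then the opening, from 0 (shut) to 1 (fully open). A call has 1 to 20 rows; each row is the pose to reach, as a shift and turn from the pose measured when the call began, along the tool's axes at that moment; what a row does not reach only later rows make up. A row lasts 1/10 s, in which the tool goes at most 50 mm and 8.59 degrees, less where a joint would pass 70% of its speed; a pose out of reach is approached as far as the arm can. A call with a gripper value outside its range is refused whole. The fingers move at their own pace and stop on an object; "newtons" is the grip in N (left out, the last holds). Time passes only in rows, so rows that repeat a pose let the fingers close. It gives the time, the measured TCP pose, the force and the opening at its end, in the units of the state.
- r.sense(): the state, without advancing time (a new reading comes with each control period).
- r.grab_frame(name): name is "scene" or "top" or "wrist"; returns a dict with "color" (400x640x3 uint8, red, green, blue), "K" (3x3 intrinsics, pixels), "rvec" (rotation vector, rad) and "tvec" (3), from world to camera coordinates, as OpenCV has them; the wrist camera has in their place "T_tool_cam" (4x4, takes a point from camera to tool coordinates, whose origin is the TCP and whose axes are the flange's). Camera axes: x right, y down, z forward; pixel columns grow to the right and rows downward; lengths in mm; the calibration is good to about 2 mm. A picture is of the moment at which its call begins: read the wrist's pose just before it. There is no depth.
- r.sign_off(): hands the job in, once; it reports no verdict.
Trained networks look in a picture, given as the dict that the camera call returned (one of the last four; its "shot" number tells which), for a name from the list of things; names that differ only in an ending like _2 or _b are one class to them, and where a whole thing is asked for, a point or a joint stands for the part that bears it (a point fixed in the world has none). Each returns a list of dicts, best first, with "conf" (0 to 1); they miss things now and then, are a little off and sometimes report something else, mostly with a low value. They report only what shows in the picture. A call takes as long as a camera call.
- r.silhouettes(picture, name): "mask" (400x640 bool, what is visible of it) and "location" ([column, row] in pixels, amid what is visible of it).
The state is a dict: "clock": time; "qpos": joint angles; "qvel": joint speeds; "joint_efforts": joint torques, N m; "eef_pos": TCP position; "tcp_rot": TCP orientation; "contact_force": force on the tool from outside, world axes, zero at the start; "wrist_torque": the same for the moment, N m; "opening": opening from 0.0 (shut) to 1.0 (fully open).
Only numpy, scipy, OpenCV 4.12 (cv2) and the standard library are available. Lean on these libraries where they do the work, as an engineer would, in place of code of your own. Each camera call takes 0.05 s, during which the arm holds its last target.

## Working session

There is one attempt and no reset: what is moved stays moved. The work goes in short steps, Python scripts to look and compute and a tool call to move; the robot and the scene stay as the last step left them, time stands still between calls to the robot, and variables do not carry over. Pictures are saved under pics/ and viewed, and the job is handed in when it is done.

Besides the shell and the picture viewer there is one more tool, called by a JSON object that holds its "op" and its "data". play_rows: Moves the arm, as the interface text tells. Its arguments: {"type":"object","properties":{"moves":{"type":"array"},"newtons":{"type":"number"}},"required":["moves"]}

```bash
ls; mkdir -p pics
python3 - <<'E'
from rig import r
import cv2
s=r.sense();print({k:s[k] for k in('clock','eef_pos','tcp_rot','opening','contact_force')})
for n in('scene','top','wrist'):
    f=r.grab_frame(n);cv2.imwrite(f'pics/a_{n}.png',f['color'][:,:,::-1]);print(n,f['K'].tolist(),[f.get(k) if f.get(k) is None else [round(float(x),4) for x in __import__('numpy').ravel(f[k])] for k in('rvec','tvec','T_tool_cam')])
    for nm in('charging_box','dowel','dowel_rest','sash_handle'):
        for d in r.silhouettes(f,nm)[:2]: print(n,nm,d['conf'],d['location'],d['mask'].sum())
E
```

```text
pics
{'clock': 0.0, 'eef_pos': array([ 136.75900283, -609.34873993,  230.57485101]), 'tcp_rot': array([-3.14019418e+00,  2.66368597e-05,  2.20784497e-01]), 'opening': 0.9985301436155977, 'contact_force': array([-0.04430821, -0.27478549,  0.05844917])}
scene [[443.93493976350373, 0.0, 327.0538049244347], [0.0, 443.93493976350373, 195.8693655827382], [0.0, 0.0, 1.0]] [[2.2485, -0.5975, 0.2678], [-367.7554, 343.2108, 651.8345], None]
scene charging_box 0.68 [380.4, 276.1] 6973
scene dowel 0.58 [285.8, 168.8] 409
scene dowel_rest 0.71 [286.8, 183.4] 1030
scene sash_handle 0.65 [380.7, 254.2] 934
top [[379.47718394464465, 0.0, 320.49981160083246], [0.0, 379.47718394464465, 198.2645233848686], [0.0, 0.0, 1.0]] [[2.1619, -2.2086, 0.0643], [141.7493, 496.8647, 931.9559], None]
top charging_box 0.78 [376.0, 185.7] 4052
top dowel 0.67 [225.9, 193.1] 574
top dowel_rest 0.71 [231.4, 194.6] 1175
top sash_handle 0.6 [377.0, 178.7] 396
wrist [[353.8045678744514, 0.0, 314.91116007913615], [0.0, 353.8045678744514, 189.6655543444858], [0.0, 0.0, 1.0]] [None, None, [0.0001, -0.9446, -0.3282, 84.8425, 1.0, -0.0001, 0.0007, 0.526, -0.0007, -0.3282, 0.9446, -143.039, 0.0, 0.0, 0.0, 1.0]]
```

View pics/a_scene.png

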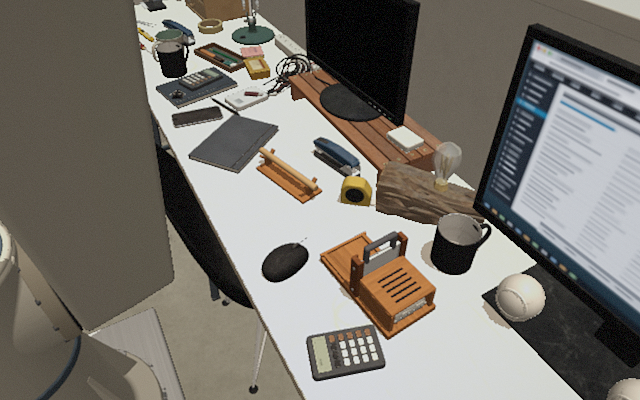

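View pics/a_top.png

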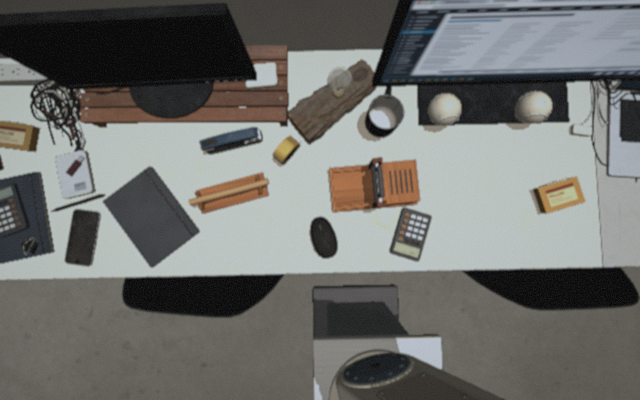

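The scene view shows the box with the sash's bow at about (380,250) and the dowel in its rest at (287,175). In the top view the box is at (375,186), with its landing to the left and its mouth to the right, and the rest is at (230,193). Next I'll zoom in to pick corners.

Run:
```python
import cv2
a=cv2.imread('pics/a_top.png')
cv2.imwrite('pics/b1.png',cv2.resize(a[140:230,310:440],None,fx=6,fy=6,interpolation=cv2.INTER_CUBIC))
cv2.imwrite('pics/b2.png',cv2.resize(a[160:225,180:290],None,fx=7,fy=7,interpolation=cv2.INTER_CUBIC))
a=cv2.imread('pics/a_scene.png')
cv2.imwrite('pics/b3.png',cv2.resize(a[220:345,310:445],None,fx=4.5,fy=4.5,interpolation=cv2.INTER_CUBIC))
cv2.imwrite('pics/b4.png',cv2.resize(a[135:215,245:335],None,fx=7,fy=7,interpolation=cv2.INTER_CUBIC))
```

```text
(no output)
```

View pics/b1.png

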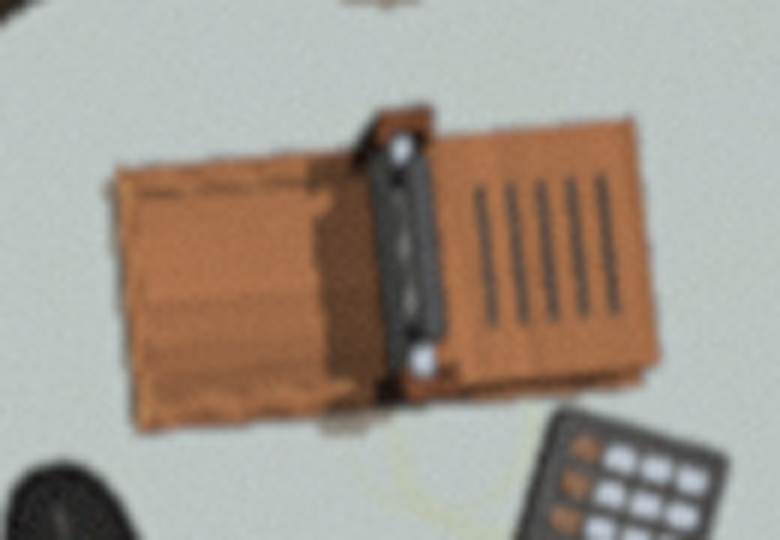

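View pics/b2.png

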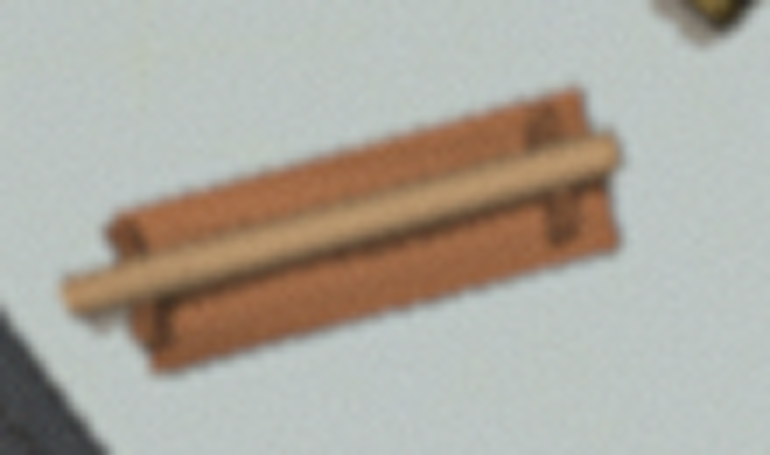

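View pics/b3.png

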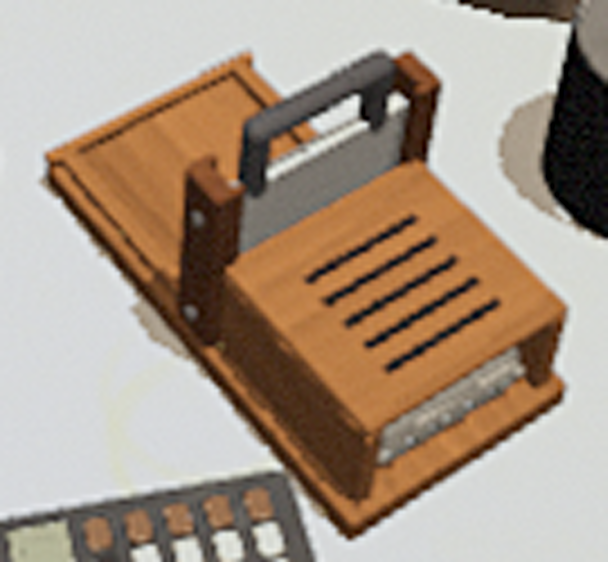

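View pics/b4.png

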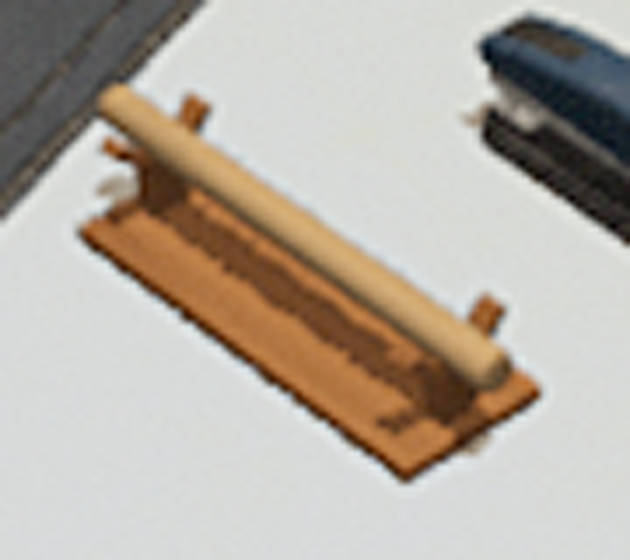

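```bash
cat > h.py <<'E'
import numpy as np, cv2
from scipy.optimize import least_squares
from scipy.spatial.transform import Rotation as R
CAM={'scene':(443.93493976,327.0538049,195.8693656,[2.2485,-0.5975,0.2678],[-367.7554,343.2108,651.8345]),
'top':(379.477184,320.4998116,198.2645234,[2.1619,-2.2086,0.0643],[141.7493,496.8647,931.9559])}
def proj(c,P):
    f,cx,cy,rv,tv=CAM[c]
    K=np.array([[f,0,cx],[0,f,cy],[0,0,1.]])
    return cv2.projectPoints(np.atleast_2d(np.array(P,float)),np.array(rv),np.array(tv),K,None)[0].reshape(-1,2)
def atz(c,uv,z):
    f,cx,cy,rv,tv=CAM[c];M=R.from_rotvec(rv).as_matrix();d=M.T@np.array([(uv[0]-cx)/f,(uv[1]-cy)/f,1]);C=-M.T@np.array(tv)
    return C+d*(z-C[2])/d[2]
def w(p,P):
    c,s=np.cos(p[2]),np.sin(p[2]);P=np.array(P,float)
    return np.c_[p[0]+c*P[:,0]-s*P[:,1],p[1]+s*P[:,0]+c*P[:,1],P[:,2]]
def fit(obs,p0):
    def e(p): return np.concatenate([(proj(c,w(p,[P]))[0]-uv) for c,uv,P in obs]).ravel()
    q=least_squares(e,p0,loss='soft_l1');return q.x,e(q.x).reshape(-1,2)
E
python3 - <<'E'
from h import *
from rig import r
for n in('scene','top'):
    f=r.grab_frame(n); assert np.allclose(f['rvec'],CAM[n][3],atol=1e-3)
t=lambda u,v:('top',np.array([310+(u+.5)/6-.5,140+(v+.5)/6-.5]))
s=lambda u,v:('scene',np.array([310+(u+.5)/4.5-.5,220+(v+.5)/4.5-.5]))
obs=[(*t(118,170),(56,162,21)),(*t(138,432),(-56,162,18)),(*t(640,387),(-56,-50,13)),
(*s(50,160),(-56,162,21)),(*s(248,55),(56,162,21)),(*s(352,520),(-56,-50,15)),(*s(563,385),(56,-50,15))]
p,e=fit(obs,[500,0,0]);print('box',p,e.round(1).tolist())
for sub in('top','scene'):print(sub,fit([o for o in obs if o[0]==sub],p)[0])
t=lambda u,v:('top',np.array([180+(u+.5)/7-.5,160+(v+.5)/7-.5]))
s=lambda u,v:('scene',np.array([245+(u+.5)/7-.5,135+(v+.5)/7-.5]))
obs=[(*t(108,222),(31,88,8)),(*t(160,374),(-31,88,8)),(*t(580,90),(31,-88,8)),(*t(618,245),(-31,-88,8)),
(*s(82,235),(-31,88,8)),(*s(405,470),(-31,-88,8)),(*s(540,390),(31,-88,8))]
p2,e=fit(obs,[500,400,0]);print('rest',p2,e.round(1).tolist())
for sub in('top','scene'):print(sub,fit([o for o in obs if o[0]==sub],p2)[0])
obs=[(*t(63,295),(0,100,38)),(*t(617,152),(0,-100,38)),(*s(112,97),(0,100,38)),(*s(490,370),(0,-100,38))]
p3,e=fit(obs,p2);print('dowel',p3,e.round(1).tolist())
# handle top z
h=w(p,[(0,53,113)]);print('handle',h)
for c in('top','scene'):
  for sr in(0,12):print(c,sr,proj(c,w(p,[(-30,53.5,113+sr),(30,53.5,113+sr)])).round(1).tolist())
E
```

```text
box [ 5.31393256e+02 -5.64962663e+01  6.66773300e-02] [[-0.5, -0.6], [0.1, 0.4], [0.8, 0.5], [-1.3, -1.8], [0.0, -1.5], [-0.0, 1.3], [1.7, -0.1]]
top [ 5.32052431e+02 -5.60820123e+01  6.90204041e-02]
scene [ 5.30955175e+02 -5.69542059e+01  6.78106805e-02]
rest [5.18604181e+02 3.54241967e+02 2.48990468e-01] [[0.5, -0.8], [-0.9, 1.1], [0.2, -0.5], [1.0, 0.9], [-1.3, -1.4], [0.2, 0.3], [0.7, -0.9]]
top [5.18955273e+02 3.54747888e+02 2.57901907e-01]
scene [5.18516048e+02 3.52414900e+02 2.34023996e-01]
dowel [5.19122420e+02 3.57538459e+02 2.32389648e-01] [[-0.3, 0.3], [-0.3, 0.3], [0.4, 0.2], [0.5, 0.2]]
handle [[527.86197514  -3.61403809 113.        ]]
top 0 [[380.9, 195.0], [378.3, 168.6]]
top 12 [[381.7, 194.6], [379.1, 167.8]]
scene 0 [[366.4, 252.6], [393.5, 238.1]]
scene 12 [[366.8, 248.0], [394.3, 233.5]]
```

```bash
cat >> h.py <<'E'
def go(s,pos,rpy):
    A=R.from_euler('xyz',s['tcp_rot']);B=R.from_euler('xyz',rpy)
    d=A.inv().apply(np.array(pos)-s['eef_pos']);t=(A.inv()*B).as_rotvec(degrees=True)
    print('shift',d.round(1).tolist(),'turn',t.round(2).tolist(),'rows>',round(np.linalg.norm(d)/50,1))
E
python3 - <<'E'
from h import *
from rig import r
go(r.sense(),(528,-4,205),(np.pi,0,.067))
E
```

```text
shift [514.3, -505.5, 26.3] turn [0.0, -0.0, 8.81] rows> 14.4
```

{"op": "play_rows", "data": {"moves": [[[0,0,8.8],[514,-505,26],1],[[0,0,8.8],[514,-505,26],1],[[0,0,8.8],[514,-505,26],1],[[0,0,8.8],[514,-505,26],1],[[0,0,8.8],[514,-505,26],1],[[0,0,8.8],[514,-505,26],1],[[0,0,8.8],[514,-505,26],1],[[0,0,8.8],[514,-505,26],1],[[0,0,8.8],[514,-505,26],1],[[0,0,8.8],[514,-505,26],1],[[0,0,8.8],[514,-505,26],1],[[0,0,8.8],[514,-505,26],1],[[0,0,8.8],[514,-505,26],1],[[0,0,8.8],[514,-505,26],1],[[0,0,8.8],[514,-505,26],1],[[0,0,8.8],[514,-505,26],1],[[0,0,8.8],[514,-505,26],1],[[0,0,8.8],[514,-505,26],1],[[0,0,8.8],[514,-505,26],1]]}}

```text
clock: 2.75
eef_pos: [527.2, -5.6, 205.4]
tcp_rot: [3.141, 0.0, 0.066]
contact_force: [0.0, 0.0, 0.7]
opening: 1.003
```

```bash
cat >> h.py <<'E'
def wproj(s,f,P):
    A=R.from_euler('xyz',s['tcp_rot']).as_matrix();T=np.array(f['T_tool_cam'])
    M=np.eye(4);M[:3,:3]=A;M[:3,3]=s['eef_pos'];M=np.linalg.inv(M@T)
    q=np.atleast_2d(np.array(P,float))@M[:3,:3].T+M[:3,3];q=q@np.array(f['K']).T;return q[:,:2]/q[:,2:]
E
python3 - <<'E'
from h import *
from rig import r
s=r.sense();f=r.grab_frame('wrist')
im=f['color'][:,:,::-1].copy();cv2.imwrite('pics/c1.png',im)
p=(531.4,-56.5,.0675)
for P,n in([(-30,53.5,113),'L'],[(30,53.5,113),'R'],[(-30,53.5,123),'l'],[(30,53.5,123),'r'],[(-56,-50,15),'a'],[(56,-50,15),'b'],[(56,162,21),'c'],[(-56,162,21),'d'],[(-56,57,110),'e'],[(56,57,110),'e']):
    u=wproj(s,f,w(p,[P]))[0];print(n,u.round(1));cv2.circle(im,tuple(int(round(x)) for x in u),3,(0,255,0),1)
cv2.imwrite('pics/c2.png',im)
E
```

```text
L [310.7 231.4]
R [310.2 151.3]
l [310.6 237.6]
r [310.  154.8]
a [413.3 212.1]
b [424.2  99.2]
c [190.7 100.2]
d [203.8 214.8]
e [306.4 260.4]
e [304.7 111.9]
```

View pics/c2.png

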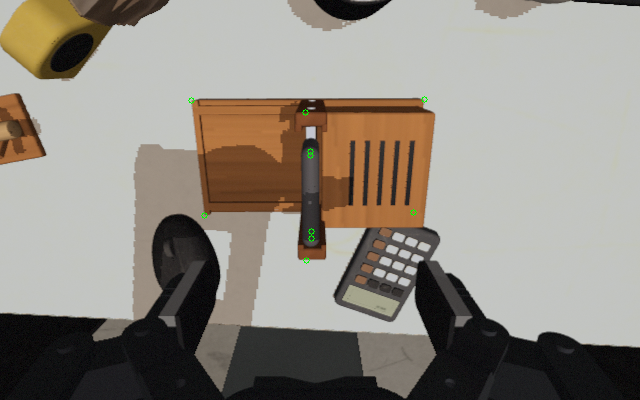

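Run:
```python
from h import *
p=(531.4,-56.5,.0675)
for h in(0,6,12):
    q=lambda P:((proj('scene',w(p,P))-[310,220]+.5)*4.5-.5).round(0).tolist()
    print(h,'bar',q([(-30,53.5,113+h),(0,53.5,113+h),(30,53.5,113+h)]),'panel out top',q([(-30,57,85+h),(0,57,85+h),(30,57,85+h)]))
print(q([(-46,50,110),(-56,50,110),(-46,57,110),(46,50,110)]))
im=cv2.imread('pics/b3.png')[30:280,170:460];cv2.imwrite('pics/c3.png',cv2.resize(im,None,fx=2.5,fy=2.5))
```

```text
0 bar [[256.0, 149.0], [318.0, 116.0], [378.0, 83.0]] panel out top [[245.0, 190.0], [306.0, 157.0], [365.0, 125.0]]
6 bar [[257.0, 138.0], [319.0, 105.0], [379.0, 73.0]] panel out top [[246.0, 180.0], [307.0, 147.0], [366.0, 115.0]]
12 bar [[258.0, 128.0], [320.0, 95.0], [381.0, 62.0]] panel out top [[247.0, 170.0], [308.0, 137.0], [368.0, 105.0]]
[[227.0, 178.0], [205.0, 190.0], [216.0, 166.0], [414.0, 77.0]]
```

View pics/c3.png

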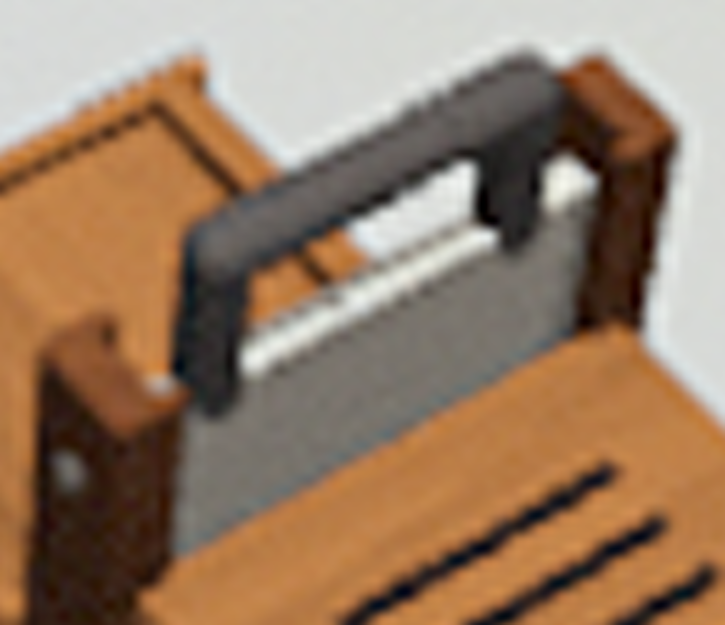

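{"op": "play_rows", "data": {"moves": [[[0,0,0],[0.5,-2.5,50],1],[[0,0,0],[0.5,-2.5,80],1],[[0,0,0],[0.5,-2.5,104],1],[[0,0,0],[0.5,-2.5,104],1],[[0,0,0],[0.5,-2.5,104],1],[[0,0,0],[0.5,-2.5,104],0],[[0,0,0],[0.5,-2.5,104],0],[[0,0,0],[0.5,-2.5,104],0],[[0,0,0],[0.5,-2.5,104],0],[[0,0,0],[0.5,-2.5,104],0],[[0,0,0],[0.5,-2.5,104],0],[[0,0,0],[0.5,-2.5,104],0],[[0,0,0],[0.5,-2.5,104],0],[[0,0,0],[0.5,-2.5,104],0],[[0,0,0],[0.5,-2.5,104],0],[[0,0,0],[0.5,-2.5,104],0]], "newtons": 50}}

```text
clock: 4.4
eef_pos: [527.8, -2.4, 101.7]
tcp_rot: [-3.141, -0.0, 0.066]
contact_force: [-0.6, 5.2, 3.5]
opening: 0.117
```

Run:
```python
from rig import r
import cv2
for n in('scene','wrist'):
    f=r.grab_frame(n);im=f['color'][:,:,::-1]
    cv2.imwrite(f'pics/d_{n}.png',cv2.resize(im[180:360,280:480],None,fx=4,fy=4)[:600] if n=='scene' else im)
s=r.sense();print(s['opening'],s['eef_pos'],s['contact_force'])
```

```text
0.11978980235478699 [527.8567193   -2.41329837 101.725698  ] [-0.33845105  5.51939453  3.62906121]
```

View pics/d_scene.png

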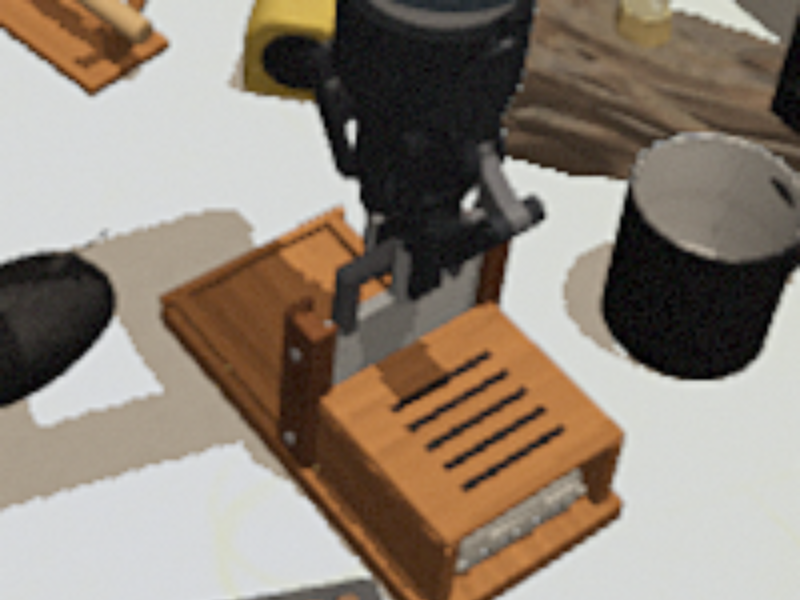

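View pics/d_wrist.png

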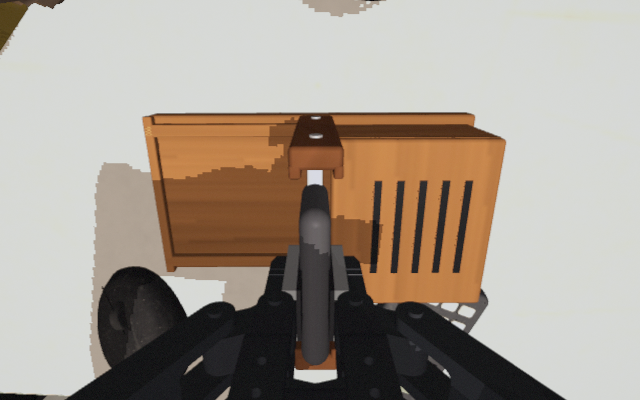

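{"op": "play_rows", "data": {"moves": [[[0,0,0],[0,-0.5,-5],0],[[0,0,0],[0,-0.5,-12],0],[[0,0,0],[0,-0.5,-20],0],[[0,0,0],[0,-0.5,-28],0],[[0,0,0],[0,-0.5,-36],0],[[0,0,0],[0,-0.5,-42],0],[[0,0,0],[0,-0.5,-46],0],[[0,0,0],[0,-0.5,-46],0],[[0,0,0],[0,-0.5,-46],0]]}}

```text
clock: 5.4
eef_pos: [527.8, -2.2, 148.6]
tcp_rot: [-3.141, -0.001, 0.066]
contact_force: [-0.8, -5.3, 3.0]
opening: 0.12
```

Run:
```python
from rig import r
import cv2
f=r.grab_frame('scene');im=f['color'][:,:,::-1]
cv2.imwrite('pics/e.png',cv2.resize(im[180:330,280:480],None,fx=4,fy=4))
s=r.sense();print(s['opening'],s['eef_pos'],s['contact_force'])
```

```text
0.1182937129996466 [527.81008017  -2.21977819 148.51737075] [-0.58555816 -5.867917    4.37326364]
```

View pics/e.png

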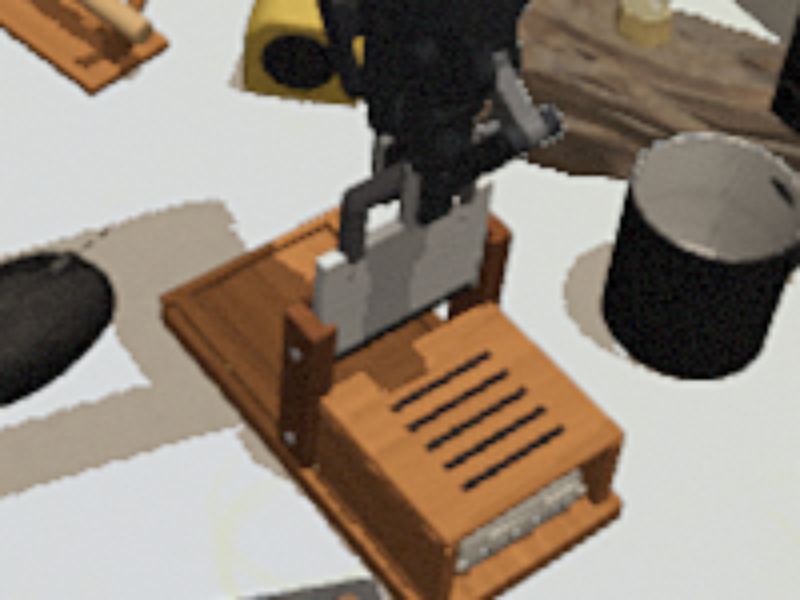

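{"op": "play_rows", "data": {"moves": [[[0,0,0],[0,0,0],1],[[0,0,0],[0,0,0],1],[[0,0,0],[0,0,0],1],[[0,0,0],[0,0,0],1],[[0,0,0],[0,0,0],1],[[0,0,0],[0,0,-30],1],[[0,0,0],[0,0,-80],1]]}}

```text
clock: 6.15
eef_pos: [525.5, -2.1, 226.5]
tcp_rot: [-3.141, 0.006, 0.066]
contact_force: [1.1, 0.9, 0.4]
opening: 0.995
```

Run:
```python
from h import *
from rig import r
f=r.grab_frame('scene');im=f['color'][:,:,::-1]
cv2.imwrite('pics/e2.png',cv2.resize(im[180:330,280:480],None,fx=4,fy=4))
s=r.sense();print(s['opening'],s['eef_pos'],s['qpos'])
go(s,(531,309,190),(np.pi,0,.24+np.pi/2))
```

```text
0.9984154133189416 [530.50096838  -2.18149227 236.48386015] [-7.20669832e-03  1.96782665e-01  1.83425131e+00  4.63194710e-04
  1.10312469e+00  1.49775922e+00]
shift [20.6, -310.5, 46.6] turn [0.38, -0.31, -99.99] rows> 6.3
```

View pics/e2.png

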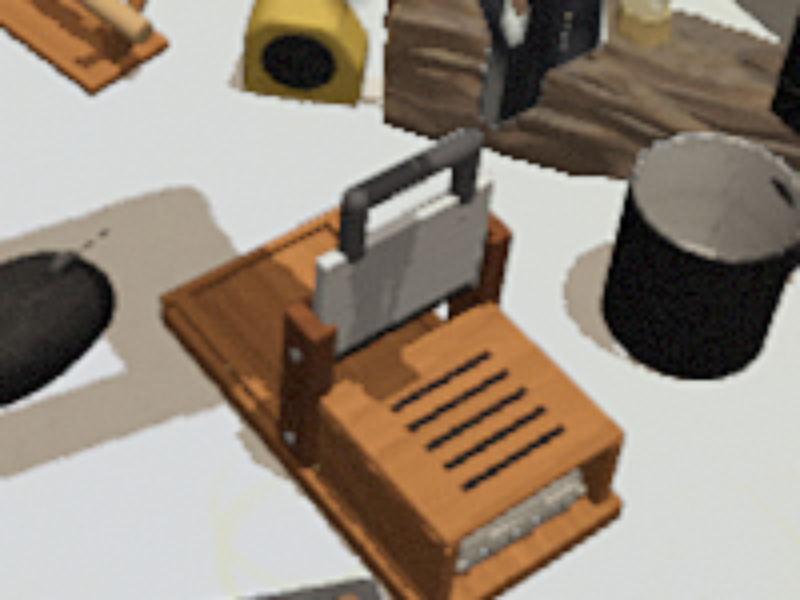

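The sash stays up, with its lower edge above the roof line. Next, the dowel.

{"op": "play_rows", "data": {"moves": [[[0,0,-100],[20,-310,10],1],[[0,0,-100],[20,-310,20],1],[[0,0,-100],[20,-310,46],1],[[0,0,-100],[20,-310,46],1],[[0,0,-100],[20,-310,46],1],[[0,0,-100],[20,-310,46],1],[[0,0,-100],[20,-310,46],1],[[0,0,-100],[20,-310,46],1],[[0,0,-100],[20,-310,46],1],[[0,0,-100],[20,-310,46],1],[[0,0,-100],[20,-310,46],1],[[0,0,-100],[20,-310,46],1],[[0,0,-100],[20,-310,46],1],[[0,0,-100],[20,-310,46],1],[[0,0,-100],[20,-310,46],1],[[0,0,-100],[20,-310,46],1]]}}

```text
clock: 7.8
eef_pos: [530.5, 308.5, 190.6]
tcp_rot: [3.134, 0.001, 1.81]
contact_force: [-0.1, 0.5, -0.0]
opening: 1.0
```

Run:
```python
from h import *
from rig import r
s=r.sense();f=r.grab_frame('wrist')
print(s['eef_pos'],s['tcp_rot'],s['qpos'][5])
im=f['color'][:,:,::-1].copy();cv2.imwrite('pics/f0.png',im)
p=(519.1,357.5,.2324);p2=(518.6,354.2,.249)
for P in([(0,y,38) for y in(-100,-50,0,50,100)]):
    u=wproj(s,f,w(p,[P]))[0];print(P,u.round(1));cv2.circle(im,tuple(int(round(x)) for x in u),2,(0,255,0),1)
for P in([(31,88,8),(-31,88,8),(31,-88,8),(-31,-88,8)]):
    u=wproj(s,f,w(p2,[P]))[0];print(P,u.round(1));cv2.circle(im,tuple(int(round(x)) for x in u),2,(255,0,0),1)
cv2.imwrite('pics/f1.png',im)
```

```text
[530.50030148 308.49825752 190.59040653] [3.13421172e+00 1.36156845e-03 1.80955555e+00] 0.28930345151026726
(0, -100, 38) [313.4 221.4]
(0, -50, 38) [313.7 168.7]
(0, 0, 38) [314.  109.9]
(0, 50, 38) [314.4  44.1]
(0, 100, 38) [314.8 -30.2]
(31, 88, 8) [ 3.488e+02 -1.000e-01]
(-31, 88, 8) [273.3   0.7]
(31, -88, 8) [345.  200.1]
(-31, -88, 8) [282.1 200.8]
```

View pics/f1.png

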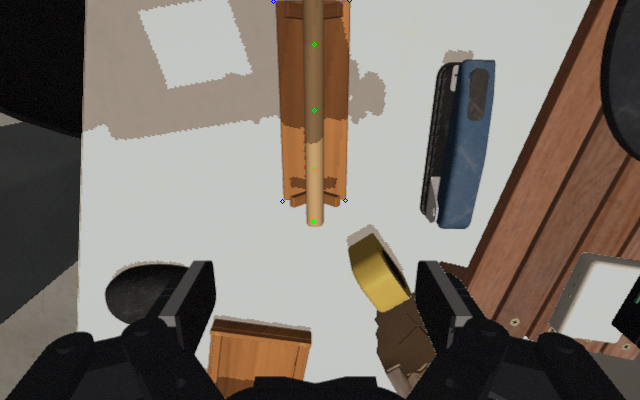

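Run:
```python
from h import *
from rig import r
go(r.sense(),(531.8,305,22),(np.pi,0,.238+np.pi/2))
```

```text
shift [-3.5, -0.8, 168.6] turn [0.42, 0.08, 0.06] rows> 3.4
```

{"op": "play_rows", "data": {"moves": [[[0.4,0,0],[-3.5,-1,50],1],[[0.4,0,0],[-3.5,-1,95],1],[[0.4,0,0],[-3.5,-1,130],1],[[0.4,0,0],[-3.5,-1,155],1],[[0.4,0,0],[-3.5,-1,168],1],[[0.4,0,0],[-3.5,-1,168],1],[[0.4,0,0],[-3.5,-1,168],1],[[0.4,0,0],[-3.5,-1,168],0],[[0.4,0,0],[-3.5,-1,168],0],[[0.4,0,0],[-3.5,-1,168],0],[[0.4,0,0],[-3.5,-1,168],0],[[0.4,0,0],[-3.5,-1,168],0],[[0.4,0,0],[-3.5,-1,168],0],[[0.4,0,0],[-3.5,-1,168],0],[[0.4,0,0],[-3.5,-1,168],0],[[0.4,0,0],[-3.5,-1,168],0],[[0.4,0,0],[-3.5,-1,168],0]], "newtons": 70}}

```text
clock: 9.55
eef_pos: [532.0, 305.1, 23.0]
tcp_rot: [3.141, 0.001, 1.81]
contact_force: [-0.4, -0.3, 5.6]
opening: 0.159
```

Run:
```python
from h import *
from rig import r
s=r.sense();f=r.grab_frame('wrist')
print(s['eef_pos'],s['tcp_rot'],s['contact_force'],s['opening'])
cv2.imwrite('pics/g0.png',f['color'][:,:,::-1])
```

```text
[531.97144322 305.06690336  23.04373515] [3.14050437e+00 1.27704052e-03 1.81005022e+00] [-0.40879312 -0.32922625  5.5897705 ] 0.15883532482104704
```

View pics/g0.png

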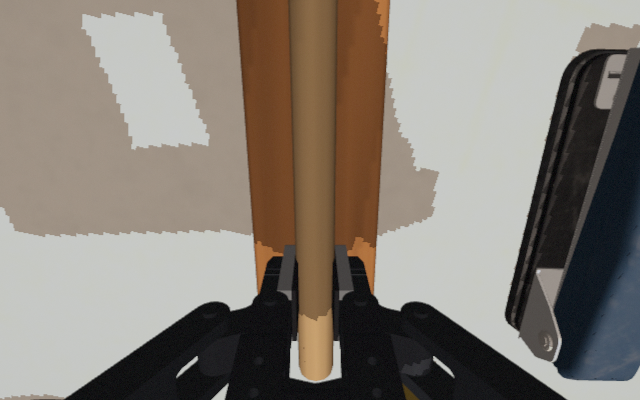

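{"op": "play_rows", "data": {"moves": [[[0,0,0],[0,0,-10],0],[[0,0,0],[0,0,-30],0],[[0,0,0],[0,0,-70],0],[[0,0,0],[0,0,-120],0],[[0,0,0],[0,0,-170],0],[[0,0,0],[0,0,-210],0],[[0,0,0],[0,0,-210],0],[[0,0,0],[0,0,-210],0]]}}

```text
clock: 10.4
eef_pos: [531.8, 305.4, 234.3]
tcp_rot: [3.139, 0.001, 1.81]
contact_force: [0.0, 0.3, -1.7]
opening: 0.167
```

Run:
```python
from h import *
from rig import r
s=r.sense();print(s['eef_pos'],s['contact_force'],s['opening'])
f=r.grab_frame('scene');cv2.imwrite('pics/g1.png',f['color'][:,:,::-1])
for u in((430,210),(403,207),(390,255),(422,261)):print(atz('top',u,10).round())
print(proj('scene',[s['eef_pos']+np.array([150*-np.sin(.239),150*np.cos(.239),16]),s['eef_pos']+np.array([50*np.sin(.239),-50*np.cos(.239),16])]))
go(s,(547,-286,230),(np.pi,0,.0675+np.pi/2))
```

```text
[531.84674612 305.4087243  234.34625609] [ 0.0078553   0.32982703 -1.65184007] 0.1665167228834997
[ 465. -143.   10.]
[474. -75.  10.]
[355. -39.  10.]
[ 339. -118.   10.]
[[252.19674287  69.47832598]
 [314.91828632 104.9723987 ]]
shift [-578.2, -125.4, 4.3] turn [0.18, 0.02, 9.84] rows> 11.8
```

View pics/g1.png

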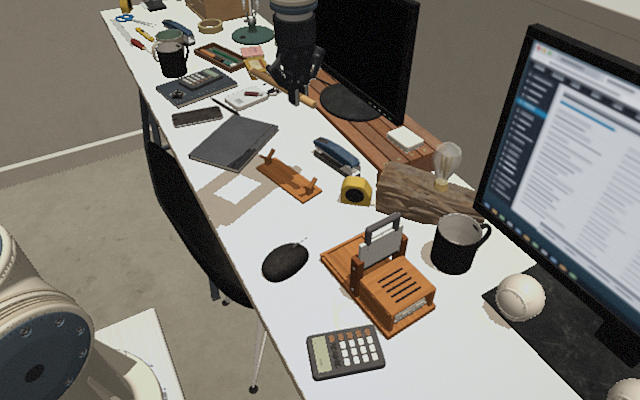

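{"op": "play_rows", "data": {"moves": [[[0,0,9.8],[-578,-125,4],0],[[0,0,9.8],[-578,-125,4],0],[[0,0,9.8],[-578,-125,4],0],[[0,0,9.8],[-578,-125,4],0],[[0,0,9.8],[-578,-125,4],0],[[0,0,9.8],[-578,-125,4],0],[[0,0,9.8],[-578,-125,4],0],[[0,0,9.8],[-578,-125,4],0],[[0,0,9.8],[-578,-125,4],0],[[0,0,9.8],[-578,-125,4],0],[[0,0,9.8],[-578,-125,4],0],[[0,0,9.8],[-578,-125,4],0],[[0,0,9.8],[-578,-125,4],0],[[0,0,9.8],[-578,-125,4],0],[[0,0,9.8],[-578,-125,4],0],[[0,0,9.8],[-578,-125,4],0]]}}

```text
clock: 12.05
eef_pos: [546.4, -284.8, 228.9]
tcp_rot: [-3.141, 0.0, 1.64]
contact_force: [-0.0, 0.4, -1.2]
opening: 0.158
```

Run:
```python
from h import *
from rig import r
s=r.sense();print(s['eef_pos'],s['contact_force'],s['opening'])
go(s,(547,-286,18),(np.pi,0,.0675+np.pi/2))
```

```text
[ 546.41309371 -284.77798734  228.93818127] [-0.02905195  0.37707939 -1.23882463] 0.15839386916316592
shift [-1.2, 0.6, 210.9] turn [-0.02, 0.02, 0.11] rows> 4.2
```

{"op": "play_rows", "data": {"moves": [[[0,0,0],[-1.2,0.6,50],0],[[0,0,0],[-1.2,0.6,100],0],[[0,0,0],[-1.2,0.6,150],0],[[0,0,0],[-1.2,0.6,190],0],[[0,0,0],[-1.2,0.6,209],0],[[0,0,0],[-1.2,0.6,209],0],[[0,0,0],[-1.2,0.6,209],0]]}}

```text
clock: 12.75
eef_pos: [547.5, -285.3, 20.5]
tcp_rot: [-3.141, 0.0, 1.641]
contact_force: [0.5, 0.2, -0.2]
opening: 0.159
```

Run:
```python
from h import *
from rig import r
s=r.sense();print(s['eef_pos'],s['tcp_rot'],s['contact_force'],s['opening'])
f=r.grab_frame('scene');cv2.imwrite('pics/h1.png',cv2.resize(f['color'][200:400,320:520,::-1],None,fx=3,fy=3))
g=r.grab_frame('wrist');cv2.imwrite('pics/h2.png',g['color'][:,:,::-1])
p=(531.4,-56.5,.0675)
print('tip pred scene',proj('scene',w(p,[(0,-80,34),(0,-45,34)])), 'box axis in wrist',wproj(s,g,w(p,[(0,-45,66),(0,45,66),(-42,-45,60),(42,-45,60)])).round(1).tolist())
```

```text
[ 547.54459443 -285.32222423   20.47025906] [-3.14132376e+00  4.00687633e-04  1.64144741e+00] [ 0.47385514  0.24567489 -0.23463232] 0.15891205997517124
tip pred scene [[426.51340693 327.21798413]
 [412.38636718 312.03845356]] box axis in wrist [[314.1, -567.9], [316.7, -2356.9], [84.3, -513.9], [543.4, -511.0]]
```

View pics/h1.png

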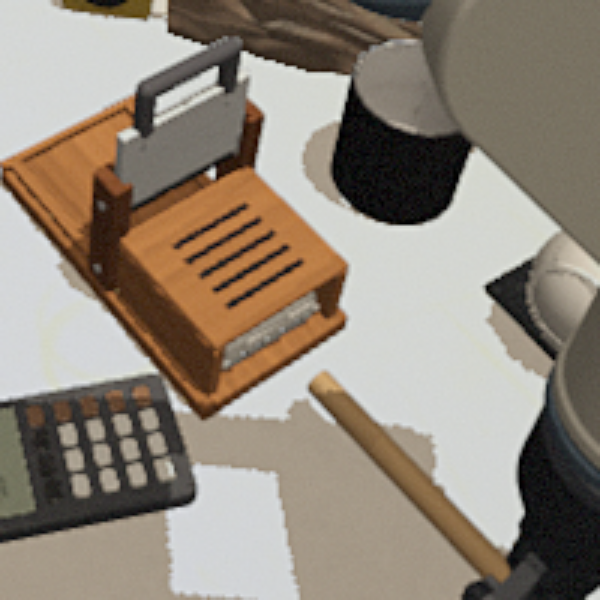

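View pics/h2.png

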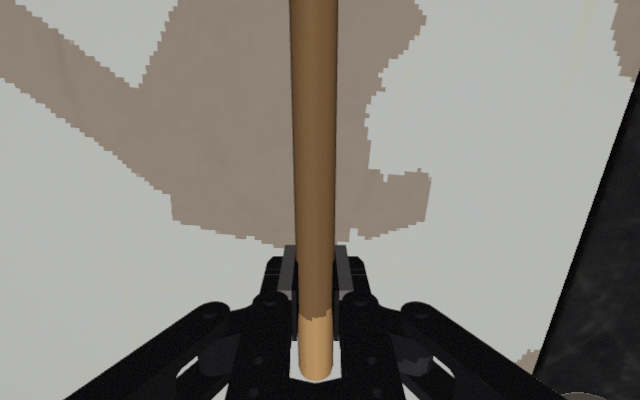

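{"op": "play_rows", "data": {"moves": [[[0,0,0],[10,0,1],0],[[0,0,0],[22,0,1],0],[[0,0,0],[30,0,1],0],[[0,0,0],[36,0,1],0],[[0,0,0],[42,0,1],0],[[0,0,0],[48,0,1],0],[[0,0,0],[54,0,1],0],[[0,0,0],[60,0,1],0],[[0,0,0],[66,0,1],0],[[0,0,0],[72,0,1],0]]}}

```text
clock: 13.85
eef_pos: [543.3, -213.9, 20.6]
tcp_rot: [3.14, 0.002, 1.641]
contact_force: [0.1, -2.2, 0.7]
opening: 0.159
```

Run:
```python
from h import *
from rig import r
s=r.sense();print(s['eef_pos'],s['tcp_rot'],s['contact_force'],s['opening'])
f=r.grab_frame('scene');cv2.imwrite('pics/i1.png',cv2.resize(f['color'][200:400,320:520,::-1],None,fx=3,fy=3))
```

```text
[ 543.29850146 -213.93896017   20.58891222] [3.13960434e+00 1.87880470e-03 1.64096923e+00] [ 0.085931   -2.18917465  0.74692639] 0.15948151699680432
```

View pics/i1.png

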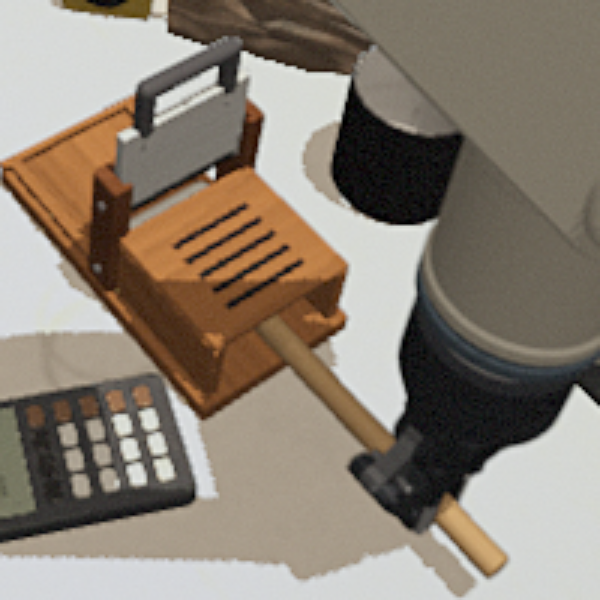

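The brick is moving at about 2 N and shows white under the sash. I'll continue.

{"op": "play_rows", "data": {"moves": [[[0,0,0],[6,0,0],0],[[0,0,0],[13,0,0],0],[[0,0,0],[20,0,0],0],[[0,0,0],[27,0,0],0],[[0,0,0],[34,0,0],0],[[0,0,0],[41,0,0],0],[[0,0,0],[48,0,0],0],[[0,0,0],[55,0,0],0],[[0,0,0],[62,0,0],0],[[0,0,0],[68,0,0],0],[[0,0,0],[73,0,0],0],[[0,0,0],[73,0,0],0]]}}

```text
clock: 15.1
eef_pos: [537.7, -139.5, 20.3]
tcp_rot: [3.14, 0.001, 1.641]
contact_force: [0.9, 0.3, -0.5]
opening: 0.159
```

Run:
```python
from h import *
from rig import r
s=r.sense();print(s['eef_pos'],s['tcp_rot'],s['contact_force'],s['opening'])
f=r.grab_frame('scene');cv2.imwrite('pics/i2.png',cv2.resize(f['color'][200:400,290:490,::-1],None,fx=3,fy=3))
f=r.grab_frame('top');cv2.imwrite('pics/i3.png',cv2.resize(f['color'][140:240,310:440,::-1],None,fx=6,fy=6,interpolation=2))
```

```text
[ 537.68537137 -139.46980964   20.34146507] [3.14048613e+00 9.04576575e-04 1.64146735e+00] [ 0.94833117  0.33187932 -0.54368168] 0.15867654069498033
```

View pics/i2.png

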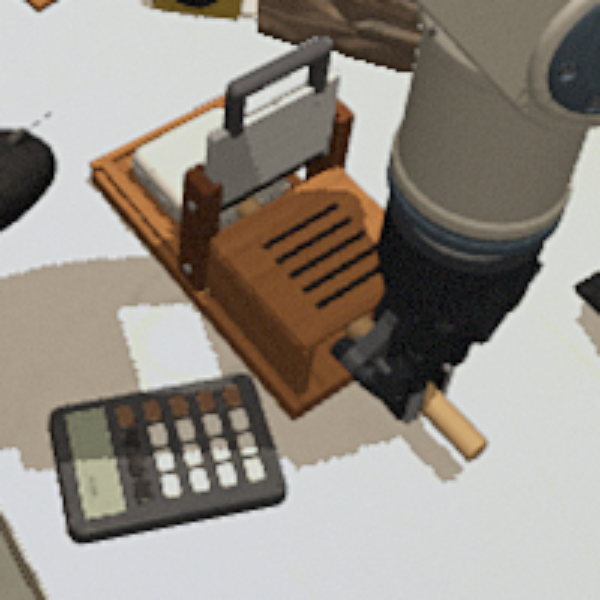

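View pics/i3.png

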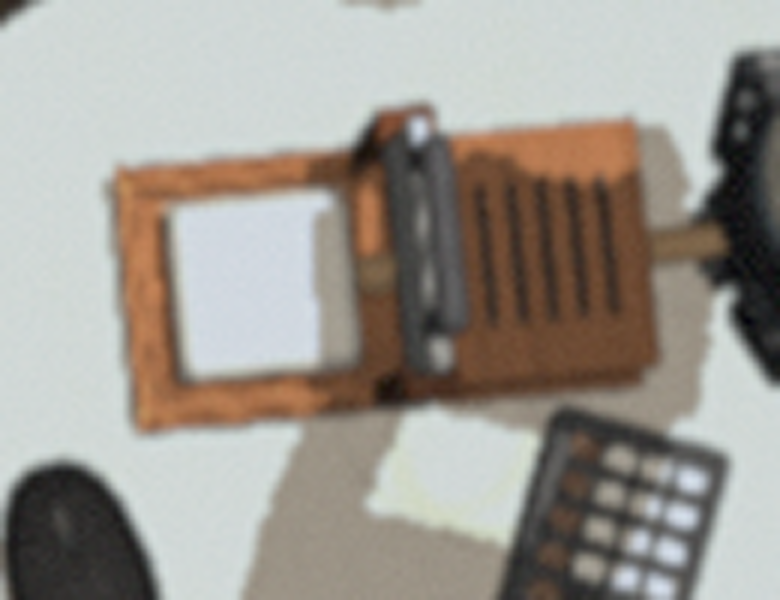

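The brick lies flat on the landing. Its trailing edge is at about column 358 in the zoomed top view, and the sash edge is at about 388. Next I'll withdraw the dowel, lift it and move over the handle.

{"op": "play_rows", "data": {"moves": [[[0,0,0],[-10,0,0],0],[[0,0,0],[-30,0,0],0],[[0,0,0],[-60,0,0],0],[[0,0,0],[-90,0,0],0],[[0,0,0],[-120,0,0],0],[[0,0,0],[-145,0,0],0],[[0,0,0],[-160,0,0],0],[[0,0,0],[-160,0,0],0],[[0,0,0],[-160,0,-50],0],[[0,0,0],[-160,0,-100],0],[[0,0,0],[-160,0,-150],0],[[0,0,0],[-160,0,-195],0],[[0,0,0],[-160,0,-205],0],[[0,0,0],[-160,0,-205],0]]}}

```text
clock: 16.6
eef_pos: [549.7, -299.1, 227.6]
tcp_rot: [3.137, 0.003, 1.642]
contact_force: [0.2, -0.4, -1.3]
opening: 0.157
```

Run:
```python
from h import *
from rig import r
p=(531.4,-56.5,.0675)
s=r.sense();print(s['eef_pos'],s['contact_force'],s['opening'])
f=r.grab_frame('top')
im=f['color'][:,:,::-1].copy();cv2.imwrite('pics/j0.png',cv2.resize(im[140:230,310:440],None,fx=6,fy=6,interpolation=2))
for d in r.silhouettes(f,'power_brick')[:1]:
    print(d['conf'],d['location']);q=cv2.minAreaRect(np.argwhere(d['mask'])[:,::-1].astype(np.float32));print(q)
    W=[atz('top',x,42) for x in cv2.boxPoints(q)]
    c,sn=np.cos(p[2]),np.sin(p[2])
    for x in W:
        a,b=x[0]-p[0],x[1]-p[1];print('local',round(c*a+sn*b,1),round(-sn*a+c*b,1))
H=w(p,[(0,53.5,205)])[0];print(H);go(s,(H[0],H[1],215),(np.pi,0,.0675+np.pi/2))
```

```text
[ 549.66368514 -299.14810235  227.59911229] [ 0.16363685 -0.37595002 -1.31308444] 0.15691210018862226
0.72 [353.8, 187.1]
((353.4208068847656, 187.2079315185547), (30.348634719848633, 30.647146224975586), 84.2894058227539)
local 36.0 144.6
local 36.8 69.8
local -37.4 69.6
local -38.2 144.1
[527.79149167  -3.12183342 205.        ]
shift [296.9, -0.9, 11.7] turn [0.25, 0.16, 0.2] rows> 5.9
```

View pics/j0.png

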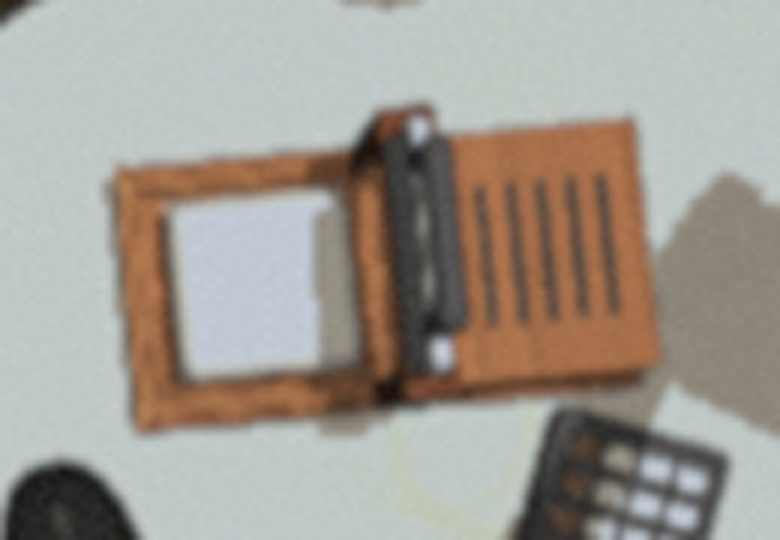

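The brick measures box y 70 to 144 and x ±37, so it is well clear of the sash.

{"op": "play_rows", "data": {"moves": [[[0.2,0,0],[50,0,5],0],[[0.2,0,0],[100,-1,8],0],[[0.2,0,0],[150,-1,10],0],[[0.2,0,0],[200,-1,10],0],[[0.2,0,0],[250,-1,10],0],[[0.2,0,0],[297,-1,12],0],[[0.2,0,0],[297,-1,12],0],[[0.2,0,0],[297,-1,12],0],[[0.2,0,0],[297,-1,12],0]]}}

```text
clock: 17.6
eef_pos: [525.3, -2.9, 210.8]
tcp_rot: [-3.135, 0.0, 1.642]
contact_force: [-0.4, 0.0, -0.9]
opening: 0.157
```

Run:
```python
from h import *
from rig import r
s=r.sense();print(s['eef_pos'],s['tcp_rot'],s['contact_force'],s['opening'])
f=r.grab_frame('scene');cv2.imwrite('pics/k1.png',cv2.resize(f['color'][150:350,290:490,::-1],None,fx=3,fy=3))
```

```text
[525.30906264  -2.93834102 210.7721152 ] [-3.13529021e+00  1.18552807e-05  1.64158655e+00] [-0.37126929  0.0099084  -0.90542592] 0.15715372303355205
```

View pics/k1.png

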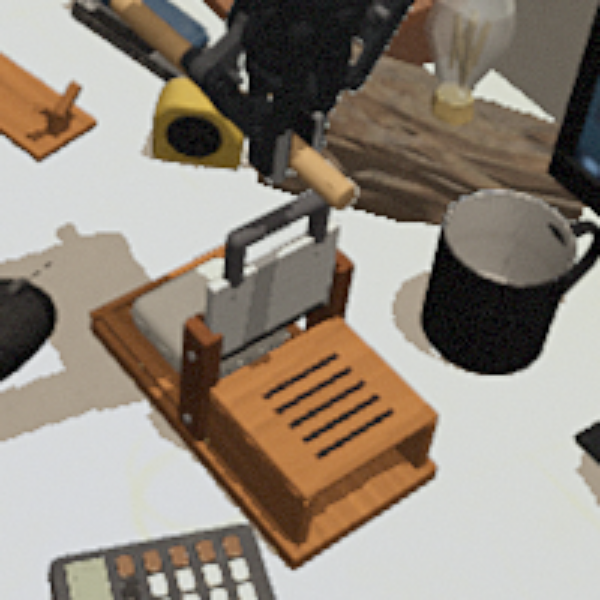

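{"op": "play_rows", "data": {"moves": [[[-0.3,0,0],[0,2.5,15],0],[[-0.3,0,0],[0,2.5,25],0],[[-0.3,0,0],[0,2.5,31],0],[[-0.3,0,0],[0,2.5,37],0],[[-0.3,0,0],[0,2.5,43],0],[[-0.3,0,0],[0,2.5,49],0],[[-0.3,0,0],[0,2.5,55],0],[[-0.3,0,0],[0,2.5,61],0],[[-0.3,0,0],[0,2.5,67],0]]}}

```text
clock: 18.55
eef_pos: [527.9, -3.2, 143.8]
tcp_rot: [3.141, 0.0, 1.641]
contact_force: [-0.5, -3.3, 3.6]
opening: 0.16
```

Run:
```python
from h import *
from rig import r
s=r.sense();print(s['eef_pos'],s['tcp_rot'],s['contact_force'],s['opening'])
f=r.grab_frame('scene');cv2.imwrite('pics/k2.png',cv2.resize(f['color'][150:350,290:490,::-1],None,fx=3,fy=3))
```

```text
[527.90964979  -3.22298027 143.76156968] [3.14148902e+00 2.29926074e-04 1.64089678e+00] [-0.54547827 -3.34175706  3.60492082] 0.1598188782262482
```

View pics/k2.png

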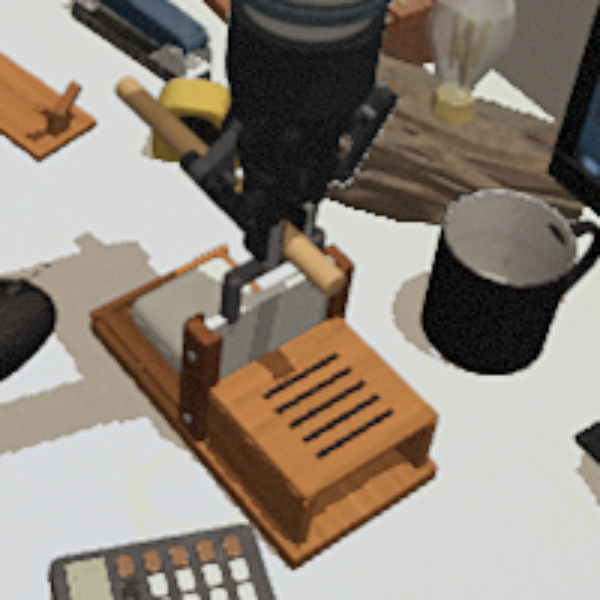

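{"op": "play_rows", "data": {"moves": [[[0,0,0],[0,0,5],0],[[0,0,0],[0,0,10],0],[[0,0,0],[0,0,15],0],[[0,0,0],[0,0,19],0],[[0,0,0],[0,0,22],0],[[0,0,0],[0,0,22],0]]}}

```text
clock: 19.2
eef_pos: [527.5, -3.0, 120.4]
tcp_rot: [-3.141, -0.0, 1.641]
contact_force: [-1.1, -0.6, -1.4]
opening: 0.162
```

{"op": "play_rows", "data": {"moves": [[[0,0,0],[0,0,2],0],[[0,0,0],[0,0,3],0],[[0,0,0],[0,0,3],0]]}}

```text
clock: 19.5
eef_pos: [527.7, -2.9, 119.0]
tcp_rot: [-3.141, -0.0, 1.641]
contact_force: [-6.5, -1.4, 20.1]
opening: 0.161
```

It stopped hard at 20 N with the bar's top at about 119 mm, which is the shut height. I'll lift and check.

{"op": "play_rows", "data": {"moves": [[[0,0,0],[0,0,-10],0],[[0,0,0],[0,0,-50],0],[[0,0,0],[0,0,-100],0],[[0,0,0],[0,0,-115],0],[[0,0,0],[0,0,-115],0]]}}

```text
clock: 20.0
eef_pos: [529.3, -2.8, 236.9]
tcp_rot: [3.137, -0.0, 1.641]
contact_force: [0.1, -0.2, -1.5]
opening: 0.16
```

Run:
```python
from h import *
from rig import r
s=r.sense();print(s['eef_pos'],s['tcp_rot'],s['contact_force'],s['opening'])
f=r.grab_frame('scene');cv2.imwrite('pics/l1.png',cv2.resize(f['color'][220:345,310:445,::-1],None,fx=4.5,fy=4.5,interpolation=2))
go(s,(531.9,305.1,234),(np.pi,0,1.81))
```

```text
[529.31895584  -2.84022047 236.91984831] [ 3.13680040e+00 -1.57987633e-04  1.64066280e+00] [ 0.07939882 -0.19451258 -1.45652747] 0.15989620343167546
shift [307.0, 24.1, 3.1] turn [0.27, 0.01, -9.7] rows> 6.2
```

View pics/l1.png

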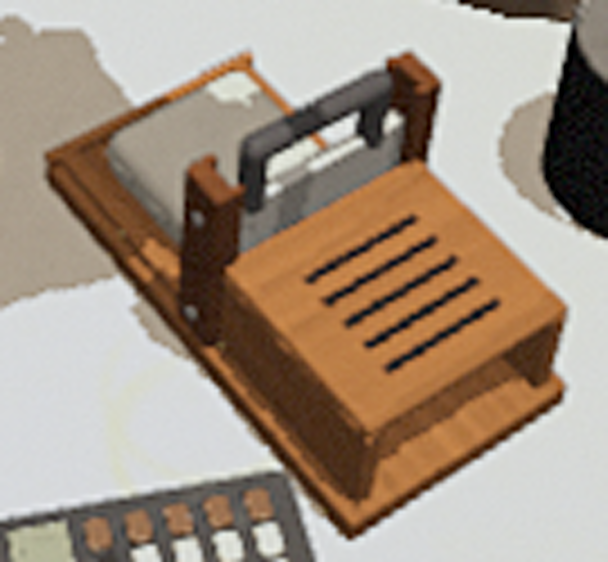

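{"op": "play_rows", "data": {"moves": [[[0.2,0,-9.7],[50,4,0],0],[[0.2,0,-9.7],[100,8,0],0],[[0.2,0,-9.7],[150,12,0],0],[[0.2,0,-9.7],[200,16,3],0],[[0.2,0,-9.7],[250,20,3],0],[[0.2,0,-9.7],[290,24,3],0],[[0.2,0,-9.7],[307,24,3],0],[[0.2,0,-9.7],[307,24,3],0],[[0.2,0,-9.7],[307,24,3],0]]}}

```text
clock: 20.95
eef_pos: [529.8, 304.1, 230.4]
tcp_rot: [-3.137, 0.001, 1.811]
contact_force: [0.3, 0.1, 0.2]
opening: 0.163
```

Run:
```python
from h import *
from rig import r
s=r.sense();print(s['eef_pos'],s['tcp_rot'],s['contact_force'],s['opening'])
f=r.grab_frame('wrist');cv2.imwrite('pics/m1.png',f['color'][:,:,::-1])
f=r.grab_frame('scene');cv2.imwrite('pics/m2.png',f['color'][:,:,::-1])
print(proj('scene',[s['eef_pos']+np.array([150*-np.sin(.239),150*np.cos(.239),15]),s['eef_pos']+np.array([50*np.sin(.239),-50*np.cos(.239),15])]))
go(s,(532.0,305.1,60),(np.pi,0,1.81))
```

```text
[529.81930713 304.05378871 230.393625  ] [-3.13705989e+00  9.08636210e-04  1.81056637e+00] [0.26228482 0.06695173 0.15198927] 0.1626225843649945
[[251.82094328  72.08659259]
 [314.36777389 107.83606682]]
shift [0.7, 3.1, 170.4] turn [-0.26, 0.05, 0.03] rows> 3.4
```

View pics/m1.png

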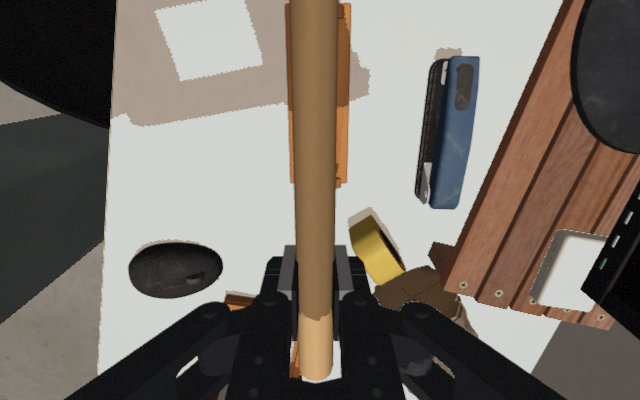

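View pics/m2.png

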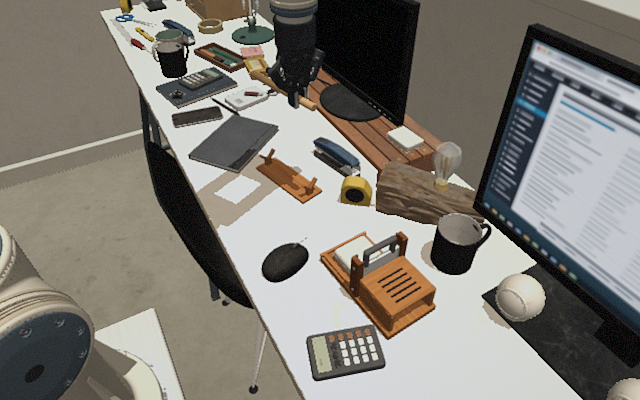

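{"op": "play_rows", "data": {"moves": [[[-0.3,0,0],[0.7,3,50],0],[[-0.3,0,0],[0.7,3,100],0],[[-0.3,0,0],[0.7,3,150],0],[[-0.3,0,0],[0.7,3,170],0],[[-0.3,0,0],[0.7,3,170],0],[[-0.3,0,0],[0.7,3,170],0]]}}

```text
clock: 21.65
eef_pos: [533.2, 303.8, 61.8]
tcp_rot: [3.14, 0.001, 1.808]
contact_force: [0.0, 0.5, 0.1]
opening: 0.163
```

Run:
```python
from h import *
from rig import r
s=r.sense();print(s['eef_pos'],s['contact_force'],s['opening'])
go(s,(532.0,305.1,23),(np.pi,0,1.81))
```

```text
[533.18462496 303.76610782  61.84626391] [0.02690515 0.46507122 0.10371215] 0.16295601973236404
shift [1.6, -0.9, 38.8] turn [0.12, 0.03, -0.14] rows> 0.8
```

{"op": "play_rows", "data": {"moves": [[[0,0,0],[1.5,-1,10],0],[[0,0,0],[1.5,-1,20],0],[[0,0,0],[1.5,-1,28],0],[[0,0,0],[1.5,-1,34],0],[[0,0,0],[1.5,-1,38],0],[[0,0,0],[1.5,-1,39],0],[[0,0,0],[1.5,-1,39],0]]}}

```text
clock: 22.35
eef_pos: [532.0, 305.0, 23.0]
tcp_rot: [3.14, 0.001, 1.808]
contact_force: [-1.2, -0.7, 2.7]
opening: 0.157
```

Seated with light contact. I'll open and retreat.

{"op": "play_rows", "data": {"moves": [[[0,0,0],[0,0,0],0.5],[[0,0,0],[0,0,0],1],[[0,0,0],[0,0,0],1],[[0,0,0],[0,0,0],1],[[0,0,0],[0,0,0],1],[[0,0,0],[0,0,0],1],[[0,0,0],[0,0,0],1],[[0,0,0],[0,0,-20],1],[[0,0,0],[0,0,-60],1],[[0,0,0],[0,0,-110],1],[[0,0,0],[0,0,-160],1],[[0,0,0],[0,0,-200],1],[[0,0,0],[0,0,-200],1],[[0,0,0],[0,0,-200],1]]}}

```text
clock: 23.75
eef_pos: [532.0, 305.3, 224.1]
tcp_rot: [3.137, 0.0, 1.808]
contact_force: [-0.2, 0.3, -0.3]
opening: 0.999
```

Run:
```python
from h import *
from rig import r
s=r.sense();print(s['eef_pos'],s['contact_force'],s['opening'])
f=r.grab_frame('wrist');cv2.imwrite('pics/n1.png',f['color'][:,:,::-1])
f=r.grab_frame('scene');im=f['color'][:,:,::-1]
cv2.imwrite('pics/n2.png',cv2.resize(im[135:335,245:445],None,fx=3,fy=3,interpolation=2))
p=(531.4,-56.5,.0675);H=w(p,[(0,53.5,205)])[0]
go(s,(H[0]-20,H[1]-190,215),(np.pi,0,.0675+np.pi/2))
```

```text
[531.95492321 305.25592216 224.11017174] [-0.18620799  0.34785127 -0.33785672] 0.9992724132184416
shift [-478.7, -140.6, 8.5] turn [0.24, -0.02, 9.72] rows> 10.0
```

View pics/n1.png

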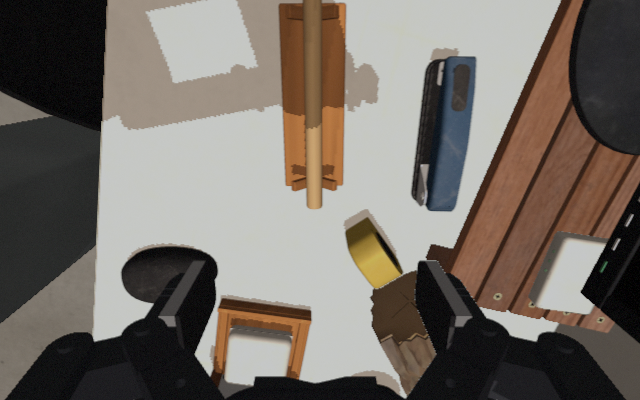

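View pics/n2.png

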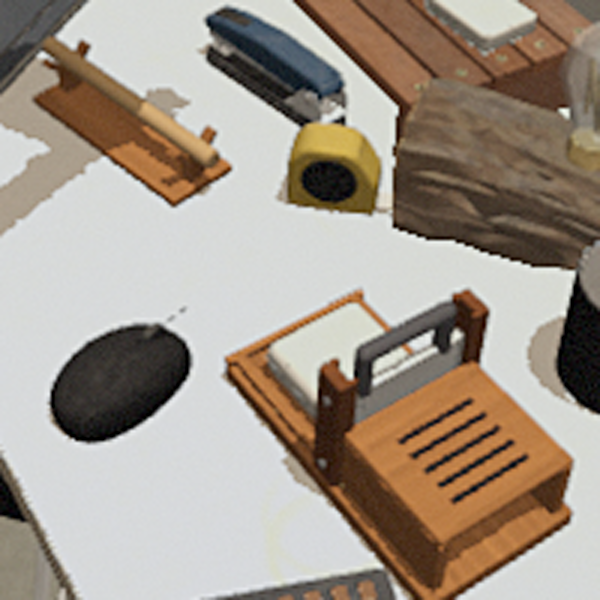

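Run:
```python
from rig import r
s=r.sense();print(s['clock'],s['qvel'].round(3));print(r.sign_off())
```

```text
23.85 [-0.001  0.015  0.006  0.001  0.003  0.001]
the job is handed in; nothing more can be done
None
```

The job is done and handed in at 23.9 s of the 72 s allowed, with the arm standing clear of everything.

- **Sash up:** I pinched the handle and raised the sash about 47 mm; it stayed up by itself.
- **Brick out:** I pushed it with the dowel through the box's open end, at about 2 N. In the last measured picture it lay flat on the landing at box y 70 to 144 mm, about 12 mm clear of the sash.
- **Sash shut:** I pressed on the handle's bar from above with the fingertips, still holding the dowel. It met a hard stop at 20 N with the bar's top at about 119 mm, which is the shut height. The scene camera put the bar about 3 mm higher than that. I trusted the stop, because the camera read the bar high at the start too.
- **Dowel back:** I laid it in the rest at the pose it was gripped at. The wrist and scene pictures show it in both saddles.

The last pictures showed nothing else on the desk moved.

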